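# Load a bearing housing from the sloped bin into its nest

### The arm

A 6-joint arm with a two-finger parallel gripper is mounted at the origin on the work surface; the furniture and walls round the work are solid. World frame = base frame: x ahead of the robot, y to its left, z up, the work surface at z = 0. Lengths are in m, angles in rad, forces in N, time in s.
With the tool pointing down it reaches from about 0.275 to 0.975 m from the base axis. Payload 8.4 kg.
Tool frame: the origin (TCP) lies between the finger pads; the fingertips stand 11 mm ahead of it and the grasp point (between the pads) lies 8 mm behind it; z points along the fingers, y is the line along which they close (so a half turn about z gives the same grasp; the last joint's range is limited). The gripper opens to 92 mm and grips with 3 to 60 N. Pads are 20 mm wide; open, the fingers measure 128 mm over their backs; the gripper's body (75 mm by 189 mm) begins 69 mm behind the grasp point.
Start: joints at [-1.205, 0.353, 1.633, -0, 1.155, -0.002], TCP at [0.225, -0.583, 0.226] pointing down, gripper open.
Joint ranges: [-2.63, 2.63], [-0.92, 2.1], [0.06, 2.66], [-1.3, 4.44], [0, 2.69], [-3.02, 3.02]. Speed limits (rad/s): [2.22, 2.22, 2.79, 3.14, 3.14, 3.14].

### API

Orientations are given as a unit quaternion [w, x, y, z].
In Python, from cell import bot gives the robot as it stands. The module is installed in compiled form; this text tells all that it offers.
- The arm moves only by the tool jog_arm, never from a script. Its arguments are lists of equal length, an entry for each row: "offset": the shift along the world's x, y, z normalised to -1 to 1, where 1 is 800 mm, a list of three; "turn": the turn, a rotation vector about the world's x, y, z normalised to -1 to 1, where 1 is pi/2 rad, a list of three. A call has 1 to 8 rows; each row is the pose to reach, as a shift and turn from the pose commanded when the call began; what a row does not reach only later rows make up. A row lasts 1/12 s, in which the tool goes at most 41.7 mm and 7.16 degrees, less where a joint would pass 70% of its speed; a pose out of reach is approached as far as the arm can. A call with a number of a shift or a turn outside -1 to 1 is refused whole. A call with a gripper value outside its range is refused whole. "grip" is the opening, from 0 (shut) to 1 (fully open), set as the call begins (left out, the last holds). The fingers move at their own pace and stop on an object; "force" is the grip in N (left out, the last holds). Time passes only in rows, so rows that repeat a pose let the fingers close. It gives the time, the measured TCP pose, the force, the opening and the grip force at its end, in the units of the state.
- bot.get_state(): the state, without advancing time (a new reading comes with each control period).
- bot.read_camera(name): name is "scene" or "top" or "wrist"; returns the picture (420x560x3 uint8, blue, green, red); there is no depth.
- bot.camera_info(name): a dict with "fx", "fy", "cx", "cy" (pixels), "cam_to_world" (4x4, takes a point from camera to world coordinates); the wrist camera has in their place "T_tool_cam" (4x4, takes a point from camera to tool coordinates, whose origin is the TCP and whose axes are the flange's). Camera axes: x right, y down, z forward; pixel columns grow to the right and rows downward; lengths in m; the calibration is good to about 2 mm. A picture is of the moment at which its call begins: read the wrist's pose just before it. camera_info takes no time and is no camera call.
- bot.finish_job(): hands the job in; it is judged then, once.
The state is a dict: "time_s": time; "joint_pos": joint angles; "joint_velocities": joint speeds; "joint_efforts": joint torques, N m; "tcp_pos": TCP position; "ee_rot": TCP orientation; "ft_force": force on the tool from outside, world axes, zero at the start; "moment": the same for the moment, N m; "opening": finger opening in m; "grasp_force": force on a finger pad.
Only numpy, scipy, OpenCV 4.12 (cv2) and the standard library are available. Lean on these libraries where they do the work, as an engineer would, in place of code of your own. Each camera call takes 0.05 s, during which the arm holds its last target. There are 200 camera calls.

### The job

Take the round-topped bearing housing out of the sloped three-compartment bin and stand it upright on the black rubber mat; let go of it there and take it again across its thin sides. Then lower it between the two tall cheeks of the steel nest and let go only when it stands flat on the nest floor. Leave the other two housings in their compartments and do not disturb the carton of labels or the roller.

Things in the scene. Friction and masses are not known exactly. Their poses are not given: they have to be found in the camera images.
- round_housing_center (a point): Centre of the round-topped bearing housing, the part to move: plain aluminium, 64 mm long (x), 44 thick (y), 70 tall (z, foot 35 mm below). End faces x=+-32 mm, flat up to 3 mm above this point, then a half-round top of radius 32 about y. Flat thin sides y=+-22 mm with a bearing insert. Half a turn about z looks the same. About 0.3 kg. Starts in any compartment of the bin, tilted with its floor.
- square_housing_center (a point): Centre of the flat-topped tall housing, 64 x 44 x 70 mm, otherwise like the round-topped one; stays in the bin.
- low_housing_center (a point): Centre of the flat-topped low housing, 64 x 44 x 46 mm; stays in the bin.
- bin: Fixed grey sheet-metal bin on legs, 190 mm wide, three compartments side by side along its y, 62 mm apart, 58 wide inside. Origin on the bench under the middle housing; x points away from the robot. The floor slopes 15 degrees, rising along x; its normal leans towards -x. Each housing stands on it with its x up the slope and its y along the bin's y, its front end at the lip.
- bin_floor (a point): Point on the sloped floor under the middle housing, 40 mm above the bench (axes as the bin's, level). Heights above the floor: front lip 11 mm (open above), back wall 62 mm, dividers 52 mm (24 mm at the front). Free space along the slope: 47 mm behind a housing, open before it. Dividers leave only 4 to 10 mm beside its thin sides, so in the bin it is gripped by its two end faces.
- mat_top (a point): Centre of the top of the fixed black rubber put-down mat, 130 x 130 mm, 4 mm thick (this point is 4 mm above the bench).
- nest_floor (a point): Centre of the floor of the fixed steel nest, 10 mm above the bench; x from cheek to cheek, z up. Base plate 130 x 96 mm. Two cheeks 50 mm high and wide have inner faces at x=+-36 mm: the housing stands between them, its 64 mm length along x, either way round, so its end faces cannot be held there. Ribs 5 mm high with inner faces at y=+-26 mm bound the open sides.
- label_carton_center (a point): Centre of a loose carton of labels, 60 x 75 x 50 mm tall; bystander.
- roller_center (a point): Centre of a loose black pressure roller on its block, 50 x 65 x 64 mm tall; bystander.
Things that resemble listed ones, but are neither listed nor needed, are in the scene too. Leave any orange look-alike of the part that bears round_housing_center alone.

How it is judged:
By the outcome, as a careful person would: the job done as asked, in the order asked, and still so for the second after the job is handed in, with the robot touching nothing.
It also fails if it takes over 64 s, if anything falls off the work surface, if the arm or the gripper's body presses on something with over 40 N, if the wrist force passes 120 N, or if a joint passes its speed limit or range.

## Working session

There is one attempt and no reset: what is moved stays moved. The work goes in short steps, Python scripts to look and compute and a tool call to move; the robot and the scene stay as the last step left them, time stands still between calls to the robot, and variables do not carry over. Pictures are saved under pics/ and viewed, at most 10 in all, crops included, and the job is handed in when it is done.

Besides the shell and the picture viewer there is one more tool, called after ">>>" by a JSON object that holds its "method" and its "body", one argument or row to a line. jog_arm: Moves the arm, as the interface text tells. Its arguments: {"type":"object","properties":{"offset":{"type":"array","items":{"type":"array","items":{"type":"number"}}},"turn":{"type":"array","items":{"type":"array","items":{"type":"number"}}},"grip":{"type":"number"},"force":{"type":"number"}},"required":["offset","turn"]}

```bash
mkdir -p pics; python3 - <<'E'
from cell import bot
import cv2,numpy as np
for n in("scene","top"):
    cv2.imwrite(f"pics/{n}0.png",bot.read_camera(n)); i=bot.camera_info(n); print(n,i["fx"],i["fy"],i["cx"],i["cy"]); print(np.round(i["cam_to_world"],4))
print(bot.camera_info("wrist"))
print(bot.get_state())
E
```

```text
scene 506.9512540236721 506.9512540236721 279.21866927612115 199.77331873035803
[[-0.9084 -0.2052  0.3642  0.0454]
 [-0.4179  0.4606 -0.783   0.9395]
 [-0.0071 -0.8635 -0.5042  0.6671]
 [ 0.      0.      0.      1.    ]]
top 379.6243729149832 379.6243729149832 281.6248751629634 209.44709874066382
[[ 0.0243 -0.992   0.124   0.3521]
 [-0.9997 -0.0235  0.0085  0.0319]
 [-0.0055 -0.1242 -0.9922  1.1525]
 [ 0.      0.      0.      1.    ]]
{'fx': 312.6246805363246, 'fy': 312.6246805363246, 'cx': 278.370464352061, 'cy': 213.18958866796248, 'T_tool_cam': array([[ 1.14668590e-04, -9.65417293e-01, -2.60709490e-01,
         7.41065724e-02],
       [ 9.99999941e-01,  2.64831529e-05,  3.41764657e-04,
         4.30523920e-04],
       [-3.23041100e-04, -2.60709514e-01,  9.65417239e-01,
        -1.58275674e-01],
       [ 0.00000000e+00,  0.00000000e+00,  0.00000000e+00,
         1.00000000e+00]])}
{'time_s': 0.1, 'joint_pos': array([-1.20537016e+00,  3.53598921e-01,  1.63403389e+00, -5.95568653e-06,
        1.15520265e+00, -2.40377569e-03]), 'joint_velocities': array([-0.00022727,  0.00028401, -0.00052618,  0.00021575, -0.00087039,
       -0.00073841]), 'joint_efforts': array([ 8.64324011e-04, -5.94900370e+01, -3.34928977e+01,  6.98359078e-02,
        1.82682829e-02, -1.95725386e-05]), 'tcp_pos': array([ 0.22459009, -0.58280173,  0.22493732]), 'ee_rot': array([-6.10706673e-04,  9.83134849e-01,  1.82881060e-01, -1.14852829e-04]), 'ft_force': array([ 0.04639099, -0.2989868 ,  0.34952055]), 'moment': array([ 0.02210563,  0.04295164, -0.05482393]), 'grasp_force': 0.0, 'opening': 0.09214168054731336}
```

View pics/scene0.png

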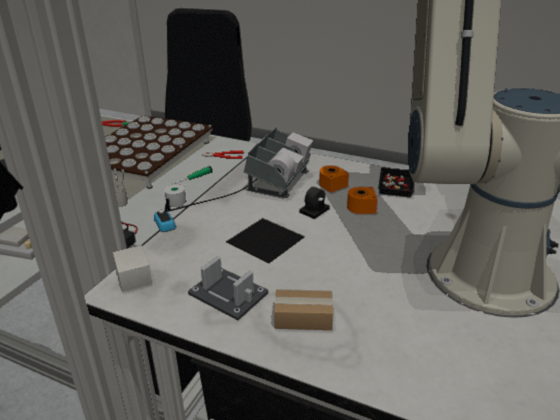

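View pics/top0.png

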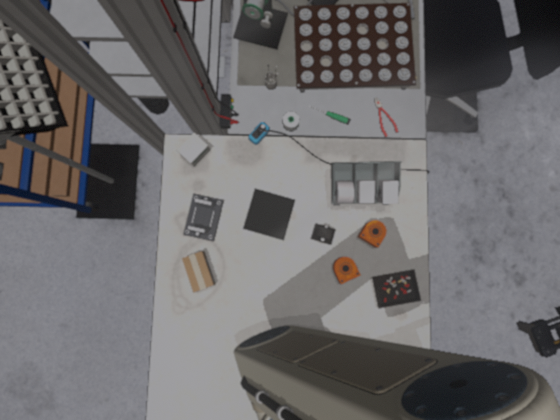

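```bash
python3 - <<'E'
import cv2,numpy as np
s=cv2.imread("pics/scene0.png");t=cv2.imread("pics/top0.png")
a=cv2.resize(s[120:205,235:325],(400,378),interpolation=2)
b=cv2.resize(t[150:235,320:410],(400,378),interpolation=2)
c=cv2.resize(t[180:250,170:310],(400,200),interpolation=2)
d=cv2.resize(s[210:320,180:320],(400,200),interpolation=2)
cv2.imwrite("pics/crop1.png",np.vstack([np.hstack([a,b]),np.hstack([d,c])]))
E
```

```text
(no output)
```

View pics/crop1.png

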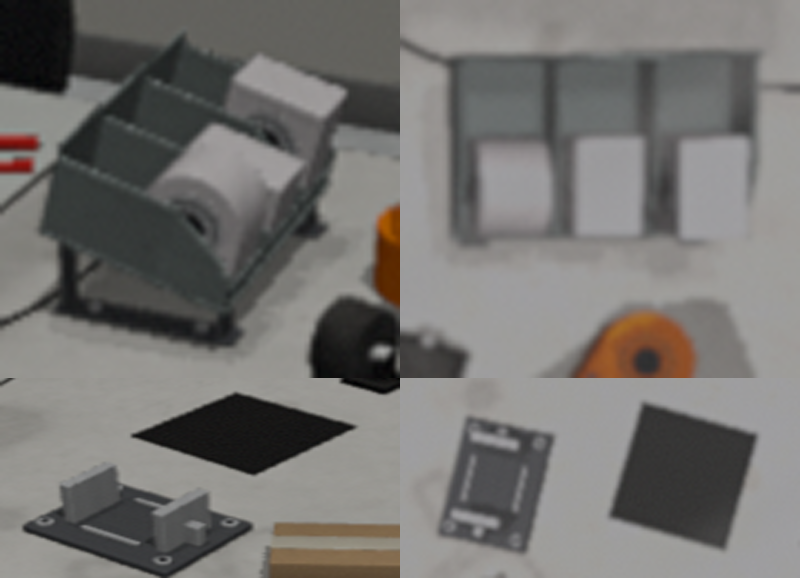

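```bash
cat > h.py <<'E'
from cell import bot
import cv2,numpy as np
from scipy.spatial.transform import Rotation as R
def cam(n,st=None):
    i=bot.camera_info(n); K=np.array([[i["fx"],0,i["cx"]],[0,i["fy"],i["cy"]],[0,0,1]])
    if n=="wrist":
        T=np.eye(4); q=st["ee_rot"]; T[:3,:3]=R.from_quat(np.r_[q[1:],q[0]]).as_matrix(); T[:3,3]=st["tcp_pos"]
        return K,T@i["T_tool_cam"]
    return K,i["cam_to_world"]
def onplane(C,px,z):
    K,T=C; px=np.atleast_2d(px).astype(float)
    d=np.c_[px,np.ones(len(px))]@np.linalg.inv(K).T@T[:3,:3].T; o=T[:3,3]
    return o+d*((z-o[2])/d[:,2])[:,None]
def proj(C,P):
    K,T=C; p=(np.atleast_2d(P)-T[:3,3])@T[:3,:3]@K.T
    return p[:,:2]/p[:,2:]
def dark(img,thr,roi,close=1):
    x0,y0,x1,y1=roi; m=(img[y0:y1,x0:x1].max(2)<thr).astype(np.uint8)
    m=cv2.morphologyEx(m,cv2.MORPH_CLOSE,np.ones((close,close)))
    c=max(cv2.findContours(m,0,2)[0],key=cv2.contourArea)
    return c[:,0]+[x0,y0]
def rect(P):
    (c,s,a)=cv2.minAreaRect((P[:,:2]*1000).astype(np.float32)); return np.round(c,1),np.round(s,1),round(a,1)
E
python3 - <<'E'
from h import *
for n,rm,rn in(("top",(235,180,305,245),(175,185,232,248)),("scene",(215,212,312,265),(182,255,275,320))):
    I=cv2.imread(f"pics/{n}0.png");C=cam(n)
    print(n,"mat",rect(onplane(C,dark(I,75,rm,3),.004)))
    print(n,"nest",rect(onplane(C,dark(I,90,rn,9),.010)))
C=cam("top")
# bin: back rim corners & housing top pixels in crop
px=lambda u,v:[320+u*90/400,150+v*85/378]
print("rim back (z~.12)",np.round(onplane(C,[px(452,56-0) if 0 else px(52,56),px(357,54)],.125),3))
print("front lip",np.round(onplane(C,[px(52,238),px(350,238)],.045),3))
print("round top",np.round(onplane(C,[px(78,188),px(152,188),px(115,188)],.108),3))
E
```

```text
top mat (array([481.7,  80.3]), array([123.5, 123.6]), 75.4)
top nest (array([467.1, 278. ]), array([ 91.1, 124.8]), 79.1)
scene mat (array([479.5,  84.1]), array([127.9, 128.9]), 75.5)
scene nest (array([468.1, 276.8]), array([120.3, 164.7]), 75.5)
rim back (z~.12) [[ 0.615 -0.095  0.125]
 [ 0.62  -0.284  0.125]]
front lip [[ 0.512 -0.106  0.045]
 [ 0.516 -0.302  0.045]]
round top [[ 0.535 -0.114  0.108]
 [ 0.536 -0.16   0.108]
 [ 0.535 -0.137  0.108]]
```

```bash
cat >> h.py <<'E'
def rot(yaw,tilt=0):
    return R.from_euler('z',yaw,degrees=True)*R.from_euler('x',180,degrees=True)*R.from_euler('x',-tilt,degrees=True)
def go(p,yaw,tilt=0):
    s=bot.get_state(); q=s["ee_rot"]; c=R.from_quat(np.r_[q[1:],q[0]])
    w=(rot(yaw,tilt)*c.inv()).as_rotvec()/(np.pi/2)
    print("offset",np.round((np.array(p)-s["tcp_pos"])/.8,4),"turn",np.round(w,4),"t",round(s["time_s"],2),"f",np.round(s["ft_force"],1),"open",round(s["opening"],4))
    print("rows",np.linalg.norm(np.array(p)-s["tcp_pos"])/.0417,np.linalg.norm(w)*90/7.16)
E
python3 -c "
from h import *
print(rot(21).as_matrix(), R.from_quat(np.r_[bot.get_state()['ee_rot'][1:],bot.get_state()['ee_rot'][0]]).as_matrix().round(3))
go([.525,-.165,.25],91.5,15)"
```

```text
[[ 9.33580426e-01  3.58367950e-01  4.38874162e-17]
 [ 3.58367950e-01 -9.33580426e-01 -1.14330628e-16]
 [ 0.00000000e+00  1.22464680e-16 -1.00000000e+00]] [[ 0.933  0.36  -0.   ]
 [ 0.36  -0.933  0.001]
 [-0.    -0.001 -1.   ]]
offset [0.3755 0.5223 0.0313] turn [-0.099  -0.1484  0.7777] t 0.1 f [ 0.  -0.3  0.3] open 0.0921
rows 12.354950940950447 10.030049288207872
```

>>> {"method": "jog_arm", "body": {
  "offset": [
    [0.3755,0.5223,0.0313],
    [0.3755,0.5223,0.0313],
    [0.3755,0.5223,0.0313],
    [0.3755,0.5223,0.0313],
    [0.3755,0.5223,0.0313],
    [0.3755,0.5223,0.0313],
    [0.3755,0.5223,0.0313],
    [0.3755,0.5223,0.0313]
  ],
  "turn": [
    [-0.099,-0.1484,0.7777],
    [-0.099,-0.1484,0.7777],
    [-0.099,-0.1484,0.7777],
    [-0.099,-0.1484,0.7777],
    [-0.099,-0.1484,0.7777],
    [-0.099,-0.1484,0.7777],
    [-0.099,-0.1484,0.7777],
    [-0.099,-0.1484,0.7777]
  ],
  "grip": 1
}}

```text
time_s: 0.77
tcp_pos: [0.4196, -0.3109, 0.2418]
ee_rot: [0.075, 0.775, 0.622, 0.077]
ft_force: [0.2, 0.6, 0.3]
opening: 0.0919
grasp_force: 0.0
```

```bash
python3 -c "
from h import *
go([.525,-.165,.25],91.5,15)"
```

```text
offset [0.1317 0.1823 0.0103] turn [-0.0196 -0.0286  0.1536] t 0.77 f [0.2 0.6 0.3] open 0.0919
rows 4.320078307295153 1.979309310512401
```

>>> {"method": "jog_arm", "body": {
  "offset": [
    [0.1317,0.1823,0.0103],
    [0.1317,0.1823,0.0103],
    [0.1317,0.1823,0.0103],
    [0.1317,0.1823,0.0103],
    [0.1317,0.1823,0.0103],
    [0.1317,0.1823,0.0103],
    [0.1317,0.1823,0.0103],
    [0.1317,0.1823,0.0103]
  ],
  "turn": [
    [-0.0196,-0.0286,0.1536],
    [-0.0196,-0.0286,0.1536],
    [-0.0196,-0.0286,0.1536],
    [-0.0196,-0.0286,0.1536],
    [-0.0196,-0.0286,0.1536],
    [-0.0196,-0.0286,0.1536],
    [-0.0196,-0.0286,0.1536],
    [-0.0196,-0.0286,0.1536]
  ]
}}

```text
time_s: 1.43
tcp_pos: [0.5238, -0.1674, 0.2496]
ee_rot: [0.09, 0.694, 0.708, 0.093]
ft_force: [-0.9, 0.2, -0.2]
opening: 0.0919
grasp_force: 0.0
```

```bash
python3 -c "
from h import *
go([.525,-.165,.25],91.5,15)
s=bot.get_state();I=bot.read_camera('wrist');cv2.imwrite('pics/w1.png',I)
np.savez('w1.npz',K=cam('wrist',s)[0],T=cam('wrist',s)[1])
"
```

```text
offset [0.0015 0.003  0.0005] turn [-0.0004 -0.0012  0.0036] t 1.43 f [-0.9  0.2 -0.2] open 0.0919
rows 0.06600675481568856 0.0476964473917211
```

View pics/w1.png

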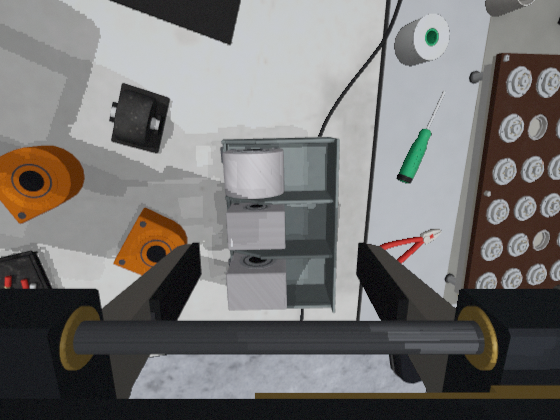

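```bash
python3 -c "
from h import *
I=cv2.imread('pics/w1.png')
c=cv2.resize(I[130:320,205:350],(580,580*190//145),interpolation=cv2.INTER_CUBIC)
cv2.imwrite('pics/w1c.png',cv2.resize(I[130:205,210:350],(784,420),interpolation=2))
g=I.max(2)
print(g[172,212:300]); print(g[185,212:300]);print(g[135:215,240]);print(g[135:215,270])
"
```

```text
[180 180 178 178 177 177 177 176 178 177 175 152 135 149 159 160 165 169
 172 180 187 188 190 192 197 187 186 188 190 194 196 196 197 200 200 200
 201 201 203 202 202 202 201 202 200 203 203 199 190 194 196 197 196 194
 193 192 190 188 183 174 183 179 175 171 168 166 162 160 165 156 146 124
 135 144 143 146 146 145 144 146 144 145 143 144 144 144 145 145]
[146 147 147 149 146 126 127 127 126 127 125 124 126 135 148 158 160 170
 177 184 191 193 193 192 190 182 183 185 189 192 194 194 196 199 200 200
 198 200 203 205 204 203 203 203 203 200 198 196 197 196 195 193 191 190
 188 188 189 187 183 179 176 176 173 172 169 166 164 158 151 144 144 129
 119 134 135 141 142 141 142 142 139 139 141 141 142 141 140 140]
[187 185 186 168  93  94 117 110  93  80  88 106 135 130 114  99 107 124
 135 176 191 190 189 190 189 190 189 190 192 192 192 190 190 192 193 194
 193 190 189 189 190 192 193 194 191 190 190 192 191 190 189 188 186 184
 179 180 181 182 183 172 133 134 128 106  82  91  92  86  94  96  97  98
  99 100 101 100 104 125 147 154]
[188 188 177 119  76 106 130 121 100  84  91  91  91  97 105 109 119 135
 175 189 188 187 186 186 185 186 186 188 186 186 183 184 186 186 185 185
 183 183 185 186 187 186 186 185 185 185 183 183 181 180 183 186 186 184
 182 181 183 182 181 181 183 168 110  65  64  77 114 132  96  91  97  92
  94 100  98 100 122 156 163 164]
```

View pics/w1c.png

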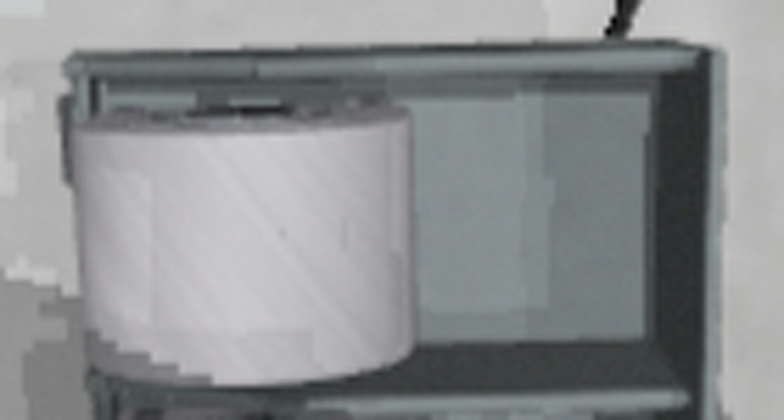

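```bash
cat > m1.py <<'E'
from h import *
d=np.load('w1.npz');C=(d['K'],d['T'])
th=np.radians(15);b=np.radians(1.5)
n=np.array([-np.sin(th)*np.cos(b),-np.sin(th)*np.sin(b),np.cos(th)])
def cast(px,P0,h):
    K,T=C; r=T[:3,:3]@np.linalg.inv(K)@np.r_[px,1.];o=T[:3,3]
    return o+r*((n@(P0-o)+h)/(n@r))
P0=np.array([.553,-.134,.040]) # floor pt under round housing
for k in range(8):
    L=cast([223.8,172],P0,.038);Rr=cast([282.8,172],P0,.038)
    A=cast([254,153.7],P0,.070);B=cast([254,197],P0,.070)
    m=(L+Rr)/2-.038*n; y=((A+B)/2-.07*n)[1]
    P0=np.array([m[0]+(.04-m[2])/np.tan(th)*0,y,.04]) if 0 else np.array([m[0],y,.04])
print("P0",P0.round(4),"len",np.linalg.norm(L-Rr).round(4),"thick",np.linalg.norm(A-B).round(4))
# rim of bin yaw: divider edge & outer edge, tops (52mm)
for a,e in(((222,140),(335,137)),((224,205),(328,200)),((226,256),(333,249))):
    q=cast(a,P0,.052)-cast(e,P0,.052);print(np.degrees(np.arctan2(-q[1],-q[0])).round(2))
q=cast((335.5,145),P0,.062)-cast((334,305),P0,.062);print("back",np.degrees(np.arctan2(-q[0],q[1])).round(2))
for z in(.033,.1): g=P0+n*(z-.008);print("TCP",g.round(4));go(g,91.5,15)
E
python3 m1.py
```

```text
P0 [ 0.5523 -0.1369  0.04  ] len 0.0623 thick 0.0416
2.71
4.13
5.37
back 3.32
TCP [ 0.5458 -0.1371  0.0641]
offset [ 0.0277  0.0384 -0.2319] turn [-0.0004 -0.0011  0.0042] t 1.48 f [-0.1 -0.3  0.2] open 0.0923
rows 4.541147584735713 0.054894018612699914
TCP [ 0.5285 -0.1375  0.1289]
offset [ 0.0061  0.0378 -0.151 ] turn [-0.0004 -0.0011  0.0042] t 1.48 f [-0.1 -0.3  0.2] open 0.0923
rows 2.9891392098542173 0.054894018612699914
```

```bash
sed -i 's/radians(1.5)/radians(3)/; s/(.033,.1)/(.0345,.1)/; s/91.5/93/' m1.py; python3 m1.py
```

```text
P0 [ 0.5523 -0.1364  0.04  ] len 0.0623 thick 0.0416
2.71
4.13
5.38
back 3.48
TCP [ 0.5455 -0.1368  0.0656]
offset [ 0.0273  0.0388 -0.2301] turn [-0.0004 -0.0011  0.0209] t 1.48 f [-0.1 -0.3  0.2] open 0.0923
rows 4.507097672871749 0.26271254625336105
TCP [ 0.5285 -0.1377  0.1289]
offset [ 0.0061  0.0376 -0.151 ] turn [-0.0004 -0.0011  0.0209] t 1.48 f [-0.1 -0.3  0.2] open 0.0923
rows 2.9882289877237453 0.26271254625336105
```

>>> {"method": "jog_arm", "body": {
  "offset": [
    [0.0061,0.0376,-0.04],
    [0.0061,0.0376,-0.08],
    [0.0061,0.0376,-0.12],
    [0.0061,0.0376,-0.151],
    [0.0061,0.0376,-0.151],
    [0.0061,0.0376,-0.151],
    [0.0061,0.0376,-0.151],
    [0.0061,0.0376,-0.151]
  ],
  "turn": [
    [0,-0.001,0.0209],
    [0,-0.001,0.0209],
    [0,-0.001,0.0209],
    [0,-0.001,0.0209],
    [0,-0.001,0.0209],
    [0,-0.001,0.0209],
    [0,-0.001,0.0209],
    [0,-0.001,0.0209]
  ]
}}

```text
time_s: 2.15
tcp_pos: [0.5305, -0.1379, 0.1312]
ee_rot: [0.091, 0.682, 0.719, 0.096]
ft_force: [-0.0, 0.1, -0.1]
opening: 0.092
grasp_force: 0.0
```

```bash
python3 -c "
from h import *
go([.5455,-.1368,.0656],93,15)
s=bot.get_state();I=bot.read_camera('wrist');C=cam('wrist',s)
T=C[1]; 
# tcp & finger reference: draw projection of predicted end-face top corners
cv2.imwrite('pics/w2.png',I)"
```

```text
offset [ 0.0188  0.0014 -0.082 ] turn [0.0002 0.0022 0.    ] t 2.15 f [-0.   0.1 -0.1] open 0.092
rows 1.6141205697833947 0.027594989267534065
```

View pics/w2.png

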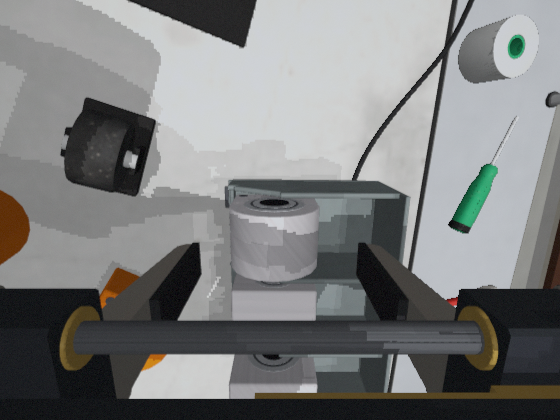

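```bash
python3 - <<'E'
from h import *
s=bot.get_state();print(s["tcp_pos"])
C=cam('wrist',s)
I=cv2.imread('pics/w2.png');g=I.max(2)
print(g[195:225,274],g[270:290,274]);print(g[240,222:240],g[240,308:326])
import m1
m1.C=C
P0=m1.P0
# measured edges
for k in range(6):
    L=m1.cast([231,240],P0,.038);Rr=m1.cast([317,240],P0,.038);A=m1.cast([274,210],P0,.07);B=m1.cast([274,278],P0,.07)
    P0=np.array([((L+Rr)/2-.038*m1.n)[0],((A+B)/2-.07*m1.n)[1],.04])
print(P0,np.linalg.norm(L-Rr),np.linalg.norm(A-B))
E
```

```text
[ 0.5304681  -0.13778578  0.13119899]
[107  94  97  90  52  20  17  16  18   8  41  81 114 123  93 120 144 142
 118 120 118 135 186 215 214 214 213 212 210 209] [158 157 160 161 163 161 162 162 159 158 158 143 105  87  69  79 100 116
 103 105]
[153 151 131 133 133 132 133 131 119 111 117 121 126 124 125 123 125 124] [122 122 123 120 120 120 119 114 111 107 103 109 109 106 106 110 108 110]
P0 [ 0.5523 -0.1364  0.04  ] len 0.0623 thick 0.0416
2.71
4.13
5.38
back 3.48
TCP [ 0.5455 -0.1368  0.0656]
offset [ 0.0187  0.0012 -0.082 ] turn [ 0.0003  0.0023 -0.0001] t 2.2 f [-0.7 -0.2  0. ] open 0.0923
rows 1.6138874038790005 0.028954325996405697
TCP [ 0.5285 -0.1377  0.1289]
offset [-0.0024  0.0001 -0.0029] turn [ 0.0003  0.0023 -0.0001] t 2.2 f [-0.7 -0.2  0. ] open 0.0923
rows 0.0728657750355695 0.028954325996405697
[ 0.55280854 -0.13313735  0.04      ] 0.06243218661304971 0.044894279694675535
```

>>> {"method": "jog_arm", "body": {
  "offset": [
    [0.0047,0.0012,-0.0205],
    [0.0094,0.0012,-0.041],
    [0.0141,0.0012,-0.0615],
    [0.0188,0.0012,-0.082],
    [0.0188,0.0012,-0.082],
    [0.0188,0.0012,-0.082],
    [0.0188,0.0012,-0.082]
  ],
  "turn": [
    [0,0.002,0],
    [0,0.002,0],
    [0,0.002,0],
    [0,0.002,0],
    [0,0.002,0],
    [0,0.002,0],
    [0,0.002,0]
  ]
}}

```text
time_s: 2.78
tcp_pos: [0.545, -0.1362, 0.065]
ee_rot: [0.089, 0.682, 0.719, 0.094]
ft_force: [-0.0, -0.4, -0.2]
opening: 0.0916
grasp_force: 0.0
```

```bash
python3 -c "
from h import *
go([.5455,-.1368,.0656],93,15)
I=bot.read_camera('wrist')
cv2.imwrite('pics/w3.png',I)"
```

```text
offset [ 0.0006 -0.0007  0.0008] turn [-0.0001 -0.0007 -0.0005] t 2.78 f [-0.  -0.4 -0.2] open 0.0916
rows 0.02374839859913311 0.011110537999653692
```

View pics/w3.png

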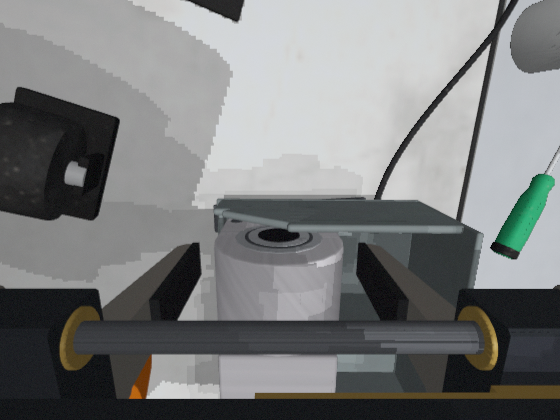

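The wrist view shows the housing (u 217–342, v 220–345) centred between the open fingers (inner faces at u≈200 and 358). I'll close now.

>>> {"method": "jog_arm", "body": {
  "offset": [
    [0,0,0],
    [0,0,0],
    [0,0,0],
    [0,0,0],
    [0,0,0],
    [0,0,0],
    [0,0,0],
    [0,0,0]
  ],
  "turn": [
    [0,0,0],
    [0,0,0],
    [0,0,0],
    [0,0,0],
    [0,0,0],
    [0,0,0],
    [0,0,0],
    [0,0,0]
  ],
  "grip": 0,
  "force": 35
}}

```text
time_s: 3.5
tcp_pos: [0.5451, -0.1362, 0.0641]
ee_rot: [0.089, 0.682, 0.719, 0.094]
ft_force: [0.6, 0.1, 5.4]
opening: 0.0638
grasp_force: 35.0
```

>>> {"method": "jog_arm", "body": {
  "offset": [
    [-0.003,0,0.0112],
    [-0.009,0,0.0336],
    [-0.0155,-0.001,0.058],
    [-0.022,-0.001,0.082],
    [-0.029,-0.002,0.108],
    [-0.037,-0.002,0.138],
    [-0.045,-0.002,0.168],
    [-0.045,-0.002,0.168]
  ],
  "turn": [
    [0,0,0],
    [0,0,0],
    [0,0,0],
    [0,0,0],
    [0,0,0],
    [0,0,0],
    [0,0,0],
    [0,0,0]
  ]
}}

```text
time_s: 4.17
tcp_pos: [0.5087, -0.138, 0.2014]
ee_rot: [0.09, 0.682, 0.719, 0.095]
ft_force: [0.5, -0.3, -1.9]
opening: 0.0636
grasp_force: 35.0
```

```bash
python3 -c "
from h import *
go([.45,.08,.2],93,0)
for n in ('top','scene'):cv2.imwrite('pics/%s1.png'%n,bot.read_camera(n))
I=cv2.imread('pics/top1.png');C=cam('top')
print(rect(onplane(C,dark(I,90,(175,185,232,248),9),.010)))
# cheeks: bright blobs in nest
g=I[190:245,180:228].max(2);m=(g>120).astype(np.uint8)
cv2.imwrite('pics/n.png',np.hstack([cv2.resize(I[185:250,175:235],(360,390),interpolation=2),cv2.resize(cv2.imread('pics/scene1.png')[240:330,180:280],(400,390),interpolation=2)]))
"
```

```text
offset [-0.0734  0.2725 -0.0017] turn [-0.0083  0.1669 -0.0006] t 4.17 f [ 0.5 -0.3 -1.9] open 0.0636
rows 5.41398573807179 2.100731471513631
(array([466.8, 278. ]), array([ 91.1, 124.2]), 79.1)
```

View pics/n.png

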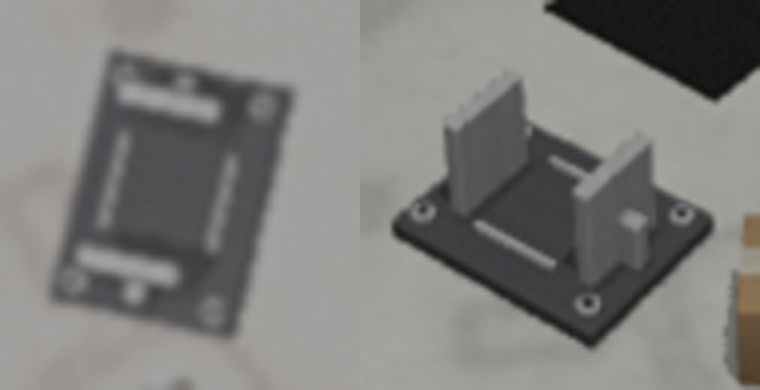

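```bash
python3 -c "
from h import *
go([.48,.082,.16],77,0)"
```

```text
offset [-0.035   0.2745 -0.0473] turn [ 0.0141  0.1651 -0.1773] t 4.27 f [ 0.4 -0.7 -2.8] open 0.0641
rows 5.3849918576200935 3.0502057645761376
```

>>> {"method": "jog_arm", "body": {
  "offset": [
    [-0.009,0.04,0.0],
    [-0.017,0.08,0.0],
    [-0.024,0.12,-0.01],
    [-0.03,0.16,-0.02],
    [-0.035,0.2,-0.03],
    [-0.035,0.24,-0.04],
    [-0.035,0.2745,-0.0473],
    [-0.035,0.2745,-0.0473]
  ],
  "turn": [
    [0.002,0.028,-0.03],
    [0.005,0.056,-0.06],
    [0.007,0.084,-0.09],
    [0.01,0.112,-0.12],
    [0.012,0.14,-0.15],
    [0.0141,0.1651,-0.1773],
    [0.0141,0.1651,-0.1773],
    [0.0141,0.1651,-0.1773]
  ]
}}

```text
time_s: 4.93
tcp_pos: [0.479, 0.0858, 0.1568]
ee_rot: [-0.002, 0.782, 0.623, -0.002]
ft_force: [0.0, -0.5, -3.0]
opening: 0.064
grasp_force: 35.0
```

```bash
python3 -c "
from h import *
go([.48,.082,.036],77,0)"
```

```text
offset [ 0.0012 -0.0048 -0.151 ] turn [-0.0007 -0.0032 -0.0015] t 4.93 f [ 0.  -0.5 -3. ] open 0.064
rows 2.8989228670587783 0.04567517398561581
```

>>> {"method": "jog_arm", "body": {
  "offset": [
    [0,-0.003,-0.045],
    [0.001,-0.0048,-0.09],
    [0.001,-0.0048,-0.13],
    [0.001,-0.0048,-0.145],
    [0.001,-0.0048,-0.151],
    [0.001,-0.0048,-0.151],
    [0.001,-0.0048,-0.151],
    [0.001,-0.0048,-0.151]
  ],
  "turn": [
    [0,-0.003,-0.001],
    [0,-0.003,-0.001],
    [0,-0.003,-0.001],
    [0,-0.003,-0.001],
    [0,-0.003,-0.001],
    [0,-0.003,-0.001],
    [0,-0.003,-0.001],
    [0,-0.003,-0.001]
  ]
}}

```text
time_s: 5.6
tcp_pos: [0.4819, 0.0782, 0.0401]
ee_rot: [0.002, 0.783, 0.622, 0.002]
ft_force: [0.0, -0.1, -2.7]
opening: 0.0635
grasp_force: 35.0
```

>>> {"method": "jog_arm", "body": {
  "offset": [
    [0,0,-0.0025],
    [0,0,-0.005],
    [0,0,-0.005],
    [0,0,-0.005]
  ],
  "turn": [
    [0,0,0],
    [0,0,0],
    [0,0,0],
    [0,0,0]
  ]
}}

```text
time_s: 5.93
tcp_pos: [0.4813, 0.0782, 0.0357]
ee_rot: [0.001, 0.783, 0.622, 0.002]
ft_force: [0.4, 0.2, -3.2]
opening: 0.0638
grasp_force: 35.0
```

>>> {"method": "jog_arm", "body": {
  "offset": [
    [0,0,-0.002],
    [0,0,-0.004],
    [0,0,-0.004],
    [0,0,-0.004]
  ],
  "turn": [
    [0,0,0],
    [0,0,0],
    [0,0,0],
    [0,0,0]
  ]
}}

```text
time_s: 6.27
tcp_pos: [0.481, 0.0781, 0.0321]
ee_rot: [0.001, 0.783, 0.622, 0.002]
ft_force: [-0.6, 0.6, -2.5]
opening: 0.0641
grasp_force: 35.0
```

>>> {"method": "jog_arm", "body": {
  "offset": [
    [0,0,-0.001],
    [0,0,-0.0025],
    [0,0,-0.0025],
    [0,0,-0.0025]
  ],
  "turn": [
    [0,0,0],
    [0,0,0],
    [0,0,0],
    [0,0,0]
  ]
}}

```text
time_s: 6.6
tcp_pos: [0.4811, 0.0782, 0.0301]
ee_rot: [0.001, 0.783, 0.622, 0.002]
ft_force: [0.5, 0.4, -3.1]
opening: 0.0638
grasp_force: 35.0
```

>>> {"method": "jog_arm", "body": {
  "offset": [
    [0,0,-0.001],
    [0,0,-0.002],
    [0,0,-0.002],
    [0,0,-0.002]
  ],
  "turn": [
    [0,0,0],
    [0,0,0],
    [0,0,0],
    [0,0,0]
  ]
}}

```text
time_s: 6.93
tcp_pos: [0.4813, 0.0782, 0.0295]
ee_rot: [0.001, 0.783, 0.622, 0.002]
ft_force: [-3.8, -0.8, 14.0]
opening: 0.0636
grasp_force: 35.0
```

>>> {"method": "jog_arm", "body": {
  "offset": [
    [0,0,-0.001],
    [0,0,-0.0015],
    [0,0,-0.0015],
    [0,0,-0.0015]
  ],
  "turn": [
    [0,0,0],
    [0,0,0],
    [0,0,0],
    [0,0,0]
  ]
}}

```text
time_s: 7.27
tcp_pos: [0.4814, 0.0782, 0.0293]
ee_rot: [0.001, 0.783, 0.622, 0.002]
ft_force: [-6.3, -1.5, 29.7]
opening: 0.0636
grasp_force: 35.0
```

>>> {"method": "jog_arm", "body": {
  "offset": [
    [0,0,0.002],
    [0,0,0.002],
    [0,0,0.002],
    [0,0,0.002],
    [0,0,0.002],
    [0,0,0.002]
  ],
  "turn": [
    [0,0,0],
    [0,0,0],
    [0,0,0],
    [0,0,0],
    [0,0,0],
    [0,0,0]
  ],
  "grip": 1
}}

```text
time_s: 7.77
tcp_pos: [0.4811, 0.0782, 0.0288]
ee_rot: [0.001, 0.783, 0.622, 0.002]
ft_force: [0.7, 0.7, 0.1]
opening: 0.092
grasp_force: 0.0
```

>>> {"method": "jog_arm", "body": {
  "offset": [
    [0,0,0.03],
    [0,0,0.08],
    [0,0,0.13],
    [0,0,0.16],
    [0,0,0.16],
    [0,0,0.16]
  ],
  "turn": [
    [0,0,0],
    [0,0,0],
    [0,0,0],
    [0,0,0],
    [0,0,0],
    [0,0,0]
  ]
}}

```text
time_s: 8.27
tcp_pos: [0.482, 0.0783, 0.1581]
ee_rot: [0.002, 0.783, 0.622, 0.003]
ft_force: [0.0, 0.0, 0.0]
opening: 0.0916
grasp_force: 0.0
```

```bash
python3 -c "
from h import *
go([.50,.25,.25],122,0)
go([.481,.0782,.17],168,0)"
```

```text
offset [0.0225 0.2146 0.1149] turn [-0.0024  0.0044  0.501 ] t 8.27 f [0. 0. 0.] open 0.0916
rows 4.690144825062306 6.298391771998177
offset [-0.0013 -0.0001  0.0149] turn [-0.0042  0.0034  1.0122] t 8.27 f [0. 0. 0.] open 0.0916
rows 0.28647926777365795 12.722804607460642
```

```bash
python3 -c "
from h import *
go([.53,.255,.28],167,0)"
```

```text
offset [0.06   0.2209 0.1524] turn [-0.0042  0.0034  1.001 ] t 8.27 f [0. 0. 0.] open 0.0916
rows 5.274990086846597 12.583141838077431
```

>>> {"method": "jog_arm", "body": {
  "offset": [
    [0.0,0.0,0.05],
    [0.01,0.05,0.1],
    [0.02,0.1,0.1524],
    [0.04,0.15,0.1524],
    [0.06,0.2,0.1524],
    [0.06,0.2209,0.1524],
    [0.06,0.2209,0.1524],
    [0.06,0.2209,0.1524]
  ],
  "turn": [
    [0,0,0.5],
    [0,0,0.5],
    [0,0,0.5],
    [0,0,0.5],
    [0,0,0.5],
    [0,0,0.5],
    [0,0,0.55],
    [0,0,0.63]
  ]
}}

```text
time_s: 8.93
tcp_pos: [0.5288, 0.2572, 0.2763]
ee_rot: [-0.001, 0.39, 0.921, 0.001]
ft_force: [-0.1, 0.1, -0.5]
opening: 0.092
grasp_force: 0.0
```

```bash
python3 -c "
from h import *
go([.53,.255,.28],167,0)"
```

```text
offset [ 0.0015 -0.0027  0.0046] turn [-0.0018 -0.0009  0.3661] t 8.93 f [-0.1  0.1 -0.5] open 0.092
rows 0.10684422427617099 4.6018211678407885
```

>>> {"method": "jog_arm", "body": {
  "offset": [
    [0,0,0],
    [0,0,0],
    [0,0,0],
    [0,0,0],
    [0,0,0],
    [0,0,0],
    [0,0,0]
  ],
  "turn": [
    [0,0,0.3661],
    [0,0,0.3661],
    [0,0,0.3661],
    [0,0,0.3661],
    [0,0,0.3661],
    [0,0,0.3661],
    [0,0,0.3661]
  ]
}}

```text
time_s: 9.52
tcp_pos: [0.5286, 0.2546, 0.277]
ee_rot: [-0.002, 0.119, 0.993, 0.002]
ft_force: [0.6, -0.2, 0.1]
opening: 0.0918
grasp_force: 0.0
```

```bash
python3 -c "
from h import *
go([.53,.255,.28],167,0)
s=bot.get_state();I=bot.read_camera('wrist');cv2.imwrite('pics/w4.png',I)
C=cam('wrist',s);np.savez('w4.npz',K=C[0],T=C[1])
print(proj(C,[[.467,.278,.01],[.481,.078,.074]]))
"
```

```text
offset [0.0017 0.0005 0.0038] turn [-0.0021 -0.0018  0.0071] t 9.52 f [ 0.6 -0.2  0.1] open 0.0918
rows 0.07972590035876104 0.09574700346486179
[[284.01779838 134.87266397]
 [121.76387609 189.19287353]]
```

View pics/w4.png

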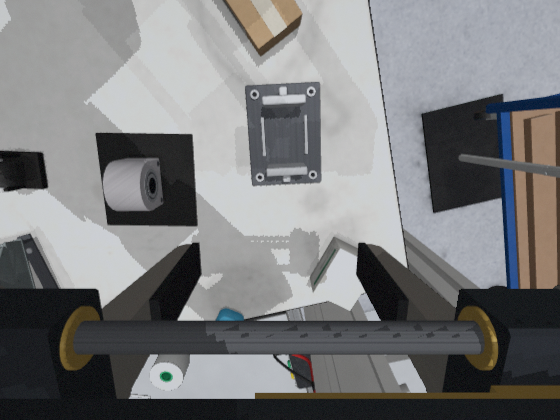

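```bash
python3 - <<'E'
from h import *
d=np.load('w4.npz');C=(d['K'],d['T']);I=cv2.imread('pics/w4.png')
for thr in(90,105,120):
    print("nest",rect(onplane(C,dark(I,thr,(238,72,330,195),25 if 0 else 15),.010)))
    print("mat",rect(onplane(C,dark(I,thr-40,(85,125,205,235),25),.004)))
g=I.max(2)
m=(g[90:180,252:316]>125).astype(np.uint8)
n,l,st,ce=cv2.connectedComponentsWithStats(m)
for k in range(1,n):
    if st[k,4]<12: continue
    p=np.argwhere(l==k)[:,::-1]+[252,90]
    c=p.mean(0)
    for z in(.015,.06):
        print(st[k,:5],z,rect(onplane(C,p,z)))
E
```

```text
nest (array([467. , 275.3]), array([ 97. , 131.8]), 84.2)
mat (array([484.4,  80.1]), array([160.4, 152.5]), 76.3)
nest (array([466.7, 273.3]), array([103.5, 127.8]), 79.2)
mat (array([484.4,  80.2]), array([160.5, 152.5]), 76.3)
nest (array([466.8, 273.6]), array([104.2, 128.5]), 79.1)
mat (array([484.5,  80.2]), array([161. , 152.5]), 76.3)
[ 0  0  7  9 40] 0.015 (array([409.6, 253.8]), array([7.6, 9.6]), 75.4)
[ 0  0  7  9 40] 0.06 (array([414.8, 255.7]), array([6.8, 8.6]), 75.4)
[ 10   0  44  15 447] 0.015 (array([421.1, 288. ]), array([54.8, 16.4]), 78.7)
[ 10   0  44  15 447] 0.06 (array([425.1, 286.2]), array([48.9, 14.7]), 78.7)
[54  0 10  7 39] 0.015 (array([424.9, 322.2]), array([11.4,  7.1]), 76.4)
[54  0 10  7 39] 0.06 (array([428.5, 316.8]), array([10.2,  6.4]), 76.4)
[ 52  25   4  39 108] 0.015 (array([472.8, 305.6]), array([ 3.5, 48.3]), 79.5)
[ 52  25   4  39 108] 0.06 (array([471.3, 302. ]), array([ 3.1, 43.1]), 79.5)
[  9  27   5  39 107] 0.015 (array([462.2, 250.8]), array([ 3.5, 48.4]), 79.3)
[  9  27   5  39 107] 0.06 (array([461.8, 253. ]), array([ 3.1, 43.2]), 79.3)
[ 15  76  41  14 364] 0.015 (array([516.2, 270.3]), array([54. , 16.8]), 78.9)
[ 15  76  41  14 364] 0.06 (array([510. , 270.4]), array([48.2, 15. ]), 78.9)
[57 80  7  9 44] 0.015 (array([525.6, 302.7]), array([ 8.1, 10.9]), 77.8)
[57 80  7  9 44] 0.06 (array([518.4, 299.4]), array([7.2, 9.7]), 77.8)
[ 3 83  9  7 38] 0.015 (array([511.3, 232.7]), array([10.8,  8.1]), 76.3)
[ 3 83  9  7 38] 0.06 (array([505.7, 236.8]), array([9.7, 7.3]), 76.3)
```

```bash
python3 -c "
from h import *
go([.481,.0782,.15],166.9,0)"
```

```text
offset [-0.0596 -0.2206 -0.1592] turn [-0.0023 -0.0015  0.0062] t 9.57 f [ 0.2 -1.1 -0.1] open 0.092
rows 5.342382269841423 0.08461918863329891
```

>>> {"method": "jog_arm", "body": {
  "offset": [
    [-0.02,-0.045,-0.01],
    [-0.035,-0.09,-0.03],
    [-0.05,-0.135,-0.06],
    [-0.0596,-0.18,-0.09],
    [-0.0596,-0.2206,-0.12],
    [-0.0596,-0.2206,-0.1592],
    [-0.0596,-0.2206,-0.1592],
    [-0.0596,-0.2206,-0.1592]
  ],
  "turn": [
    [-0.002,-0.001,0.006],
    [-0.002,-0.001,0.006],
    [-0.002,-0.001,0.006],
    [-0.002,-0.001,0.006],
    [-0.002,-0.001,0.006],
    [-0.002,-0.001,0.006],
    [-0.002,-0.001,0.006],
    [-0.002,-0.001,0.006]
  ]
}}

```text
time_s: 10.23
tcp_pos: [0.4803, 0.0781, 0.1506]
ee_rot: [-0.001, 0.114, 0.993, 0.0]
ft_force: [-0.8, 1.0, 0.8]
opening: 0.0916
grasp_force: 0.0
```

>>> {"method": "jog_arm", "body": {
  "offset": [
    [0,0,0],
    [0,0,0]
  ],
  "turn": [
    [0,0,0],
    [0,0,0]
  ]
}}

```text
time_s: 10.4
tcp_pos: [0.4828, 0.0795, 0.1532]
ee_rot: [0.002, 0.112, 0.994, 0.001]
ft_force: [-0.4, 0.2, 0.5]
opening: 0.0916
grasp_force: 0.0
```

```bash
python3 -c "
from h import *
go([.481,.0782,.034],166.9,0)
s=bot.get_state();I=bot.read_camera('wrist');cv2.imwrite('pics/w5.png',I)
C=cam('wrist',s)
h=np.radians(-13.1);c=np.array([.481,.0782,0]);ex=np.array([np.cos(h),np.sin(h),0]);ey=np.array([-ex[1],ex[0],0])
p=proj(C,[c+.022*e*ey+.074*np.array([0,0,1]) for e in(1,-1)]);print(p)
v=int(p[:,1].mean());g=I.max(2)
u0,u1=sorted(p[:,0].astype(int));print(v,g[v,u0-12:u0+13],g[v,u1-12:u1+13])"
```

```text
offset [-0.0022 -0.0016 -0.149 ] turn [-0.0013  0.0023 -0.002 ] t 10.4 f [-0.4  0.2  0.5] open 0.0916
rows 2.8584585717909796 0.04220292315005694
[[303.72248679 221.19320058]
 [248.18632228 221.05913079]]
221 [ 28  30  27  33  29  29  31  31  31  43  71 154 197 200 201 198 199 201
 202 202 202 203 202 199 200] [203 205 206 207 207 205 201 202 200 201 183  54  43  44  43  44  43  45
  43  43  43  44  43  44  41]
```

>>> {"method": "jog_arm", "body": {
  "offset": [
    [-0.0022,-0.0016,-0.045],
    [-0.0022,-0.0016,-0.09],
    [-0.0022,-0.0016,-0.13],
    [-0.0022,-0.0016,-0.149],
    [-0.0022,-0.0016,-0.149],
    [-0.0022,-0.0016,-0.149],
    [-0.0022,-0.0016,-0.149]
  ],
  "turn": [
    [-0.001,0.002,-0.002],
    [-0.001,0.002,-0.002],
    [-0.001,0.002,-0.002],
    [-0.001,0.002,-0.002],
    [-0.001,0.002,-0.002],
    [-0.001,0.002,-0.002],
    [-0.001,0.002,-0.002]
  ]
}}

```text
time_s: 11.03
tcp_pos: [0.4811, 0.0777, 0.0339]
ee_rot: [0.0, 0.114, 0.993, 0.0]
ft_force: [0.4, -0.4, -0.7]
opening: 0.0919
grasp_force: 0.0
```

```bash
python3 -c "
from h import *
go([.481,.0782,.034],166.9,0)"
```

```text
offset [-0.0002  0.0006  0.0002] turn [-0.0002  0.0003 -0.0001] t 11.03 f [ 0.4 -0.4 -0.7] open 0.0919
rows 0.012007610416019693 0.004972609115702015
```

>>> {"method": "jog_arm", "body": {
  "offset": [
    [0,0,0],
    [0,0,0],
    [0,0,0],
    [0,0,0],
    [0,0,0],
    [0,0,0],
    [0,0,0],
    [0,0,0]
  ],
  "turn": [
    [0,0,0],
    [0,0,0],
    [0,0,0],
    [0,0,0],
    [0,0,0],
    [0,0,0],
    [0,0,0],
    [0,0,0]
  ],
  "grip": 0,
  "force": 35
}}

```text
time_s: 11.7
tcp_pos: [0.4797, 0.0771, 0.0324]
ee_rot: [-0.001, 0.114, 0.993, -0.0]
ft_force: [-0.7, -0.0, 1.6]
opening: 0.0438
grasp_force: 35.0
```

>>> {"method": "jog_arm", "body": {
  "offset": [
    [0,0,0.01],
    [0,0,0.04],
    [0,0,0.08],
    [0,0,0.12],
    [0,0,0.15],
    [0,0,0.15],
    [0,0,0.15]
  ],
  "turn": [
    [0,0,0],
    [0,0,0],
    [0,0,0],
    [0,0,0],
    [0,0,0],
    [0,0,0],
    [0,0,0]
  ]
}}

```text
time_s: 12.28
tcp_pos: [0.4803, 0.0772, 0.1535]
ee_rot: [0.0, 0.114, 0.993, 0.0]
ft_force: [-0.3, -0.5, -3.5]
opening: 0.0435
grasp_force: 35.0
```

```bash
python3 -c "
from h import *
go([.4675,.2783,.15],169.2,0)"
```

```text
offset [-0.016   0.2513 -0.0043] turn [-0.0002  0.0005  0.0258] t 12.28 f [-0.3 -0.5 -3.5] open 0.0435
rows 4.832525847208008 0.3246948623653994
```

>>> {"method": "jog_arm", "body": {
  "offset": [
    [-0.002,0.04,0],
    [-0.004,0.08,0],
    [-0.008,0.12,0],
    [-0.012,0.16,0],
    [-0.0165,0.2,0],
    [-0.0165,0.24,0],
    [-0.0165,0.2513,0],
    [-0.0165,0.2513,0]
  ],
  "turn": [
    [0,0,0.0258],
    [0,0,0.0258],
    [0,0,0.0258],
    [0,0,0.0258],
    [0,0,0.0258],
    [0,0,0.0258],
    [0,0,0.0258],
    [0,0,0.0258]
  ]
}}

```text
time_s: 12.95
tcp_pos: [0.4654, 0.2797, 0.1504]
ee_rot: [-0.002, 0.093, 0.996, -0.001]
ft_force: [-0.1, -1.4, -2.1]
opening: 0.044
grasp_force: 35.0
```

>>> {"method": "jog_arm", "body": {
  "offset": [
    [0,0,-0.03],
    [0,0,-0.03],
    [0,0,-0.03],
    [0,0,-0.03]
  ],
  "turn": [
    [0,0,0],
    [0,0,0],
    [0,0,0],
    [0,0,0]
  ]
}}

```text
time_s: 13.28
tcp_pos: [0.4663, 0.277, 0.1282]
ee_rot: [-0.002, 0.095, 0.996, -0.001]
ft_force: [0.4, -0.9, -3.7]
opening: 0.0435
grasp_force: 35.0
```

```bash
python3 -c "
from h import *
go([.467,.2783,.105],169.2,0)
s=bot.get_state();I=bot.read_camera('wrist');S=bot.read_camera('scene')
cv2.imwrite('pics/w6.png',np.hstack([cv2.resize(I[60:340,170:390],(393,500),interpolation=2),cv2.resize(S[210:330,180:275],(396,500),interpolation=2)]))"
```

```text
offset [ 0.0009  0.0016 -0.029 ] turn [ 0.0007 -0.002   0.0006] t 13.28 f [ 0.4 -0.9 -3.7] open 0.0435
rows 0.5566435286385413 0.028107961235959884
```

View pics/w6.png

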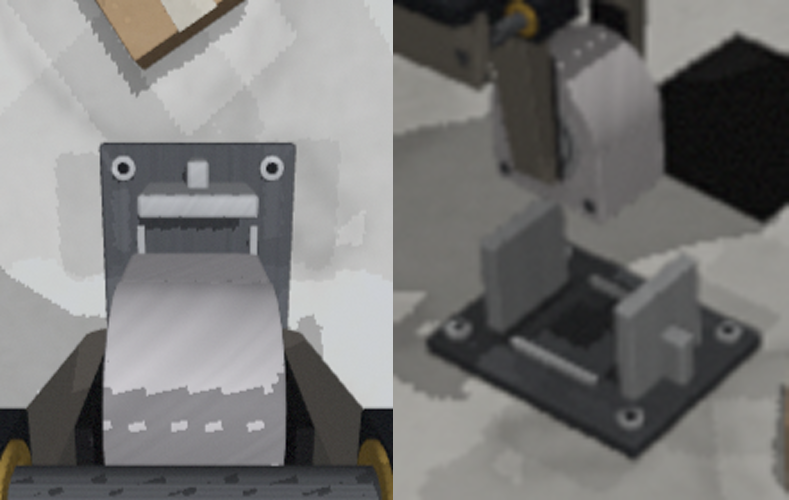

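>>> {"method": "jog_arm", "body": {
  "offset": [
    [0.0009,0.002,-0.01],
    [0.0009,0.002,-0.029],
    [0.0009,0.002,-0.029],
    [0.0009,0.002,-0.029],
    [0.0009,0.002,-0.029]
  ],
  "turn": [
    [0.0007,-0.002,0],
    [0.0007,-0.002,0],
    [0.0007,-0.002,0],
    [0.0007,-0.002,0],
    [0.0007,-0.002,0]
  ]
}}

```text
time_s: 13.8
tcp_pos: [0.4674, 0.2798, 0.1055]
ee_rot: [0.001, 0.094, 0.996, 0.001]
ft_force: [0.2, 0.6, -3.3]
opening: 0.044
grasp_force: 35.0
```

```bash
python3 -c "
from h import *
go([.467,.2783,.045],169.2,0)
s=bot.get_state();I=bot.read_camera('wrist');C=cam('wrist',s)
m=(I.max(2)[90:250,230:330]>125).astype(np.uint8)
h=np.radians(-10.8);c=np.array([.4675,.2783,0]);ex=np.array([np.cos(h),np.sin(h),0])
p=proj(C,[c-.036*ex+[0,0,.06]])[0];print(p)
u,v=p.astype(int);g=I.max(2);print(g[v-25:v+14,u])"
```

```text
offset [-0.0005 -0.0019 -0.0756] turn [-0.0007  0.001   0.0001] t 13.8 f [ 0.2  0.6 -3.3] open 0.044
rows 1.4512860082616306 0.014671153396494658
[276.04273709 186.34448317]
[171 173 173 173 171 164 141 106 104 104 115 150 170 175 180 179 177 177
 176 173 172 171 167 161 135  88  58  56  56  56  53  68  85  87  86  88
  85  86  88]
```

>>> {"method": "jog_arm", "body": {
  "offset": [
    [-0.0005,-0.001,-0.02],
    [-0.0005,-0.001,-0.04],
    [-0.0005,-0.001,-0.06],
    [-0.0005,-0.001,-0.068],
    [-0.0005,-0.001,-0.068],
    [-0.0005,-0.001,-0.068]
  ],
  "turn": [
    [-0.0007,0.001,0],
    [-0.0007,0.001,0],
    [-0.0007,0.001,0],
    [-0.0007,0.001,0],
    [-0.0007,0.001,0],
    [-0.0007,0.001,0]
  ]
}}

```text
time_s: 14.35
tcp_pos: [0.467, 0.2791, 0.0512]
ee_rot: [-0.0, 0.094, 0.996, -0.0]
ft_force: [0.1, -0.2, -2.8]
opening: 0.0437
grasp_force: 35.0
```

>>> {"method": "jog_arm", "body": {
  "offset": [
    [0,0,-0.0025],
    [0,0,-0.005],
    [0,0,-0.005],
    [0,0,-0.005]
  ],
  "turn": [
    [0,0,0],
    [0,0,0],
    [0,0,0],
    [0,0,0]
  ]
}}

```text
time_s: 14.68
tcp_pos: [0.467, 0.2791, 0.0471]
ee_rot: [0.0, 0.094, 0.996, 0.0]
ft_force: [-0.9, -0.2, -2.4]
opening: 0.0438
grasp_force: 35.0
```

>>> {"method": "jog_arm", "body": {
  "offset": [
    [0,0,-0.0025],
    [0,0,-0.006],
    [0,0,-0.006],
    [0,0,-0.006]
  ],
  "turn": [
    [0,0,0],
    [0,0,0],
    [0,0,0],
    [0,0,0]
  ]
}}

```text
time_s: 15.02
tcp_pos: [0.4667, 0.2789, 0.0417]
ee_rot: [-0.0, 0.094, 0.996, -0.0]
ft_force: [-0.4, -0.2, -2.8]
opening: 0.044
grasp_force: 35.0
```

>>> {"method": "jog_arm", "body": {
  "offset": [
    [0,0,-0.001],
    [0,0,-0.002],
    [0,0,-0.002],
    [0,0,-0.002]
  ],
  "turn": [
    [0,0,0],
    [0,0,0],
    [0,0,0],
    [0,0,0]
  ]
}}

```text
time_s: 15.35
tcp_pos: [0.4668, 0.279, 0.0403]
ee_rot: [-0.0, 0.094, 0.996, -0.0]
ft_force: [-0.3, 0.4, -3.3]
opening: 0.0438
grasp_force: 35.0
```

>>> {"method": "jog_arm", "body": {
  "offset": [
    [0,0,-0.001],
    [0,0,-0.0015],
    [0,0,-0.0015],
    [0,0,-0.0015]
  ],
  "turn": [
    [0,0,0],
    [0,0,0],
    [0,0,0],
    [0,0,0]
  ]
}}

```text
time_s: 15.68
tcp_pos: [0.4668, 0.2789, 0.0391]
ee_rot: [-0.0, 0.094, 0.996, -0.0]
ft_force: [0.1, -0.1, -2.9]
opening: 0.044
grasp_force: 35.0
```

>>> {"method": "jog_arm", "body": {
  "offset": [
    [0,0,-0.001],
    [0,0,-0.001],
    [0,0,-0.001],
    [0,0,-0.001]
  ],
  "turn": [
    [0,0,0],
    [0,0,0],
    [0,0,0],
    [0,0,0]
  ]
}}

```text
time_s: 16.02
tcp_pos: [0.4669, 0.279, 0.0384]
ee_rot: [-0.0, 0.094, 0.996, -0.0]
ft_force: [-0.8, -0.3, -1.6]
opening: 0.044
grasp_force: 35.0
```

>>> {"method": "jog_arm", "body": {
  "offset": [
    [0,0,-0.001],
    [0,0,-0.001],
    [0,0,-0.001],
    [0,0,-0.001]
  ],
  "turn": [
    [0,0,0],
    [0,0,0],
    [0,0,0],
    [0,0,0]
  ]
}}

```text
time_s: 16.35
tcp_pos: [0.467, 0.279, 0.0383]
ee_rot: [-0.0, 0.094, 0.996, -0.0]
ft_force: [-2.1, -2.0, 9.1]
opening: 0.044
grasp_force: 35.0
```

>>> {"method": "jog_arm", "body": {
  "offset": [
    [0,0,0],
    [0,0,0],
    [0,0,0],
    [0,0,0],
    [0,0,0],
    [0,0,0]
  ],
  "turn": [
    [0,0,0],
    [0,0,0],
    [0,0,0],
    [0,0,0],
    [0,0,0],
    [0,0,0]
  ],
  "grip": 0.85
}}

```text
time_s: 16.85
tcp_pos: [0.4668, 0.279, 0.0375]
ee_rot: [-0.0, 0.094, 0.996, -0.0]
ft_force: [-0.3, 0.5, -0.6]
opening: 0.0781
grasp_force: 0.0
```

>>> {"method": "jog_arm", "body": {
  "offset": [
    [0,0,0.02],
    [0,0,0.06],
    [0,0,0.11],
    [0,0,0.16],
    [0,0,0.2],
    [0,0,0.2],
    [0,0,0.2],
    [0,0,0.2]
  ],
  "turn": [
    [0,0,0],
    [0,0,0],
    [0,0,0],
    [0,0,0],
    [0,0,0],
    [0,0,0],
    [0,0,0],
    [0,0,0]
  ]
}}

```text
time_s: 17.52
tcp_pos: [0.4664, 0.2787, 0.197]
ee_rot: [-0.0, 0.094, 0.996, -0.0]
ft_force: [-0.1, 0.2, -0.4]
opening: 0.0782
grasp_force: 0.0
```

```bash
python3 - <<'E'
from h import *
s=bot.get_state();I=bot.read_camera('wrist');C=cam('wrist',s);print(s["tcp_pos"],s["opening"])
cv2.imwrite('pics/w7.png',I)
S=bot.read_camera('scene');cv2.imwrite('pics/scene7.png',S)
h=np.radians(-10.8);c=np.array([.4675,.2783,.080]);ex=np.array([np.cos(h),np.sin(h),0]);ey=np.array([-ex[1],ex[0],0])
g=I.max(2)
p=proj(C,[c-.022*ey,c+.022*ey]);print("ridge ends pred",p.round(1))
v=int(p[:,1].mean());
for u in p[:,0].astype(int): print(g[v,u-10:u+11])
CS=cam('scene');G=S.max(2)
q=proj(CS,[c,c+.022*ey,c-.022*ey]);print("scene pred ridge",q.round(1))
u,v=q[0].astype(int);print(G[v-10:v+10,u])
E
```

```text
[0.46642054 0.27869183 0.19695084] 0.07817860266154328
ridge ends pred [[254.1 212.3]
 [302.4 212.4]]
[103 101 106 106 105 102 103 110 157 191 157 130 200 205 206 205 205 203
 206 207 207]
[209 208 207 208 212 212 211 209 206 205 197 153 191  92 104 106 106 105
 104 108 106]
scene pred ridge [[225.3 260.4]
 [217.6 266.3]
 [232.7 254.8]]
[116 117 117 115 117 127 140 148 154 157 157 151 149 148 145 144 145 146
 146 145]
```

```bash
python3 -c "
from cell import bot
print(bot.finish_job())"
```

```text
the job is handed in; nothing more can be done
None
```

The round-topped housing went from the bin to the mat, was regripped across its thin sides, and was released on contact with the nest floor. The wrist image after release matched it standing upright there. The job was handed in at about 17.6 s, and I saw no sign of contact with the other housings, carton or roller, though I took no final picture check of them.

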